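# Unhook a product tube from its lipped holder and lay it in the tray

### The job

Take the white product tube out of its grey holder: lift the end that sits behind the upright lip, tilting the tube back until that end is above the lip, then draw its other end out from under the keeper roof. Lay the tube flat in the empty dark tray and let go of it.

Things in the scene. Friction and masses are not known exactly. Their poses are not given: they have to be found in the camera images.
- tube_center (a point): Centre of the straight white product tube (240 mm long, 17 mm thick, 22 g) lying in the holder; the shorter tube loose on the bench is not wanted. y runs along it, +y to its front end (at the lip); z up as it lies. It starts level, nearly centred in the holder, 42.5 mm above the bench; underside at 34 mm. Both sides are open to grasp from 85 mm behind to 65 mm ahead of the centre.
- tube_holder: Grey metal tube holder fixed to the bench, base 74 x 276 x 8 mm; origin at the centre of its underside, z up, tube along y above the origin. Tail pocket at y -136 to -86 mm, 28 mm wide inside, with a keeper roof over the tail back of y -95 mm (underside 67, top 72 mm above the bench) and a back wall at y -130 mm. Black front saddle at y +70 to +86 mm, 40 mm wide, horns to 47 mm.
- lip_top (a point): Middle of the top edge of the holder's retaining lip, an upright plate 60 mm wide, 89 mm above the bench, at holder y +126 to +133 mm. With the tail end resting in the pocket, the front end tilted up 15 to 20 degrees clears the lip (beyond 22 the tube jams under the keeper); drawn 60 mm along its own length, front first, it is free to lift away.
- tray: Empty dark open tray fixed to the bench, 150 (x) x 290 (y) x 18 mm high, walls 4 mm, floor 4 mm thick; origin at the centre of its underside, z up. The tube fits in it lying along y.

How it is judged:
By the outcome, as a careful person would: the job done as asked, in the order asked, and still so for the second after the job is handed in, with the robot touching nothing.
It also fails if it takes over 40 s, if anything falls off the work surface, if the arm or the gripper's body presses on something with over 40 N, if the wrist force passes 120 N, or if a joint passes its speed limit or range.

### The arm

A 6-joint arm with a two-finger parallel gripper is mounted at the origin on a cart in front of the work surface, level with it; the furniture and walls round the work are solid. World frame = base frame: x ahead of the robot, y to its left, z up, the work surface at z = 0. Lengths are in m, angles in rad, forces in N, time in s.
With the tool pointing down it reaches from about 0.35 to 0.875 m from the base axis. Payload 4.2 kg.
Tool frame: the origin (TCP) lies midway between the tips of the shut fingers; the grasp point (between the pads) lies 19 mm behind it; z points along the fingers, y is the line along which they close (so a half turn about z gives the same grasp; the last joint's range is limited). The gripper opens to 85 mm and grips with 20 to 120 N. Pads are 22 mm wide; open, the fingers measure 114 mm over their backs; the gripper's body (76 mm by 85 mm) begins 54 mm behind the grasp point. The pads swing forward as they close: fully open they stand 13 mm farther back than shut.
Start: joints at [-1.01, 0.385, 0.008, 0, -1.194, -0.259], TCP at [0.186, -0.597, 0.231] pointing down, gripper open.
Joint ranges: [-3.14, 3.14], [-1.21, 2.06], [-1.07, 1.41], [-3.16, 2.05], [-2.99, -0.16], [-3.1, 3.1]. Speed limits (rad/s): [2.79, 2.79, 3.14, 3.14, 3.14, 3.14].

### API

Orientations are given as a unit quaternion [x, y, z, w].
In Python, from rig import robot gives the robot as it stands. The module is installed in compiled form; this text tells all that it offers.
- The arm moves only by the shell command python3 -m handwheel 'ROWS' [FORCE]. ROWS is JSON, one flat list of numbers, 5 for each row, row after row: the gripper command: -1 is shut, 1 is fully open, values between are in proportion, then the shift along the tool's x, y, z in mm, then the turn about the tool's z in rad. A call has 1 to 8 rows; each row shifts and turns the commanded pose from where the row before left it, along the tool's axes as they then stand; what a row does not reach is not made up. A row lasts 1/12 s, in which the tool goes at most 41.7 mm and 7.16 degrees, less where a joint would pass 70% of its speed; a pose out of reach is approached as far as the arm can. A call is refused whole if a number of a shift passes 41.7 or a number of a turn 0.125, either way. A call with a gripper value outside its range is refused whole. The fingers move at their own pace and stop on an object; FORCE is the grip in N (left out, the last holds). Time passes only in rows, so rows that do not move let the fingers close. It gives the time, the measured TCP pose, the force, the opening and the grip force at its end, in the units of the state.
- robot.read_state(): the state, without advancing time (a new reading comes with each control period).
- robot.grab_frame(name): name is "scene" or "top" or "wrist"; returns the picture (480x640x3 uint8, blue, green, red); there is no depth.
- robot.get_calibration(name): a dict with "vertical_fov" (degrees; the focal length in pixels is half the picture's height over the tangent of half this angle, whatever the lens; pixels are square), "cx", "cy" (the principal point, pixels), "cam_to_world" (4x4, takes a point from camera to world coordinates). Camera axes: x right, y down, z forward; pixel columns grow to the right and rows downward; lengths in m; the calibration is good to about 2 mm. A picture is of the moment at which its call begins: read the wrist's pose just before it. get_calibration takes no time and is no camera call; for the wrist camera it gives the pose at the moment of the call.
- robot.hand_in(): hands the job in; it is judged then, once.
The state is a dict: "clock": time; "q": joint angles; "joint_vel": joint speeds; "joint_efforts": joint torques, N m; "tool_pos": TCP position; "ee_rot": TCP orientation; "wrist_force": force on the tool from outside, world axes, zero at the start; "moment": the same for the moment, N m; "width": finger opening in m; "grip_force": force on a finger pad.
Only numpy, scipy, OpenCV 4.12 (cv2) and the standard library are available. Lean on these libraries where they do the work, as an engineer would, in place of code of your own. Each camera call takes 0.05 s, during which the arm holds its last target. There are 200 camera calls.

## Working session

There is one attempt and no reset: what is moved stays moved. The work goes in short steps, Python scripts to look and compute and a shell command to move; the robot and the scene stay as the last step left them, time stands still between calls to the robot, and variables do not carry over. Pictures are saved under pics/ and viewed, at most 10 in all, crops included, and the job is handed in when it is done.

```bash
mkdir -p pics; cat > h.py <<'E'
import numpy as np, cv2
from rig import robot
from scipy.spatial.transform import Rotation as R
def cast(cal,u,v,z):
    f=240/np.tan(np.radians(cal["vertical_fov"])/2); T=np.array(cal["cam_to_world"])
    d=T[:3,:3]@np.array([(u-cal["cx"])/f,(v-cal["cy"])/f,1]); o=T[:3,3]
    return o+d*(z-o[2])/d[2]
def proj(cal,p):
    f=240/np.tan(np.radians(cal["vertical_fov"])/2); T=np.array(cal["cam_to_world"])
    c=T[:3,:3].T@(np.array(p)-T[:3,3]); return c[:2]/c[2]*f+[cal["cx"],cal["cy"]]
E
python3 - <<'E'
from h import *
for n in("scene","top"):
    cv2.imwrite(f"pics/{n}0.png",robot.grab_frame(n)); c=robot.get_calibration(n); print(n,c["vertical_fov"],c["cx"],c["cy"],np.round(c["cam_to_world"],3).tolist())
s=robot.read_state();print(s)
E
```

```text
scene 54.9823809010536 318.9266707492684 244.6494667681155 [[-0.894, -0.186, 0.408, 0.153], [-0.448, 0.352, -0.822, 0.515], [0.009, -0.918, -0.398, 0.431], [0.0, 0.0, 0.0, 1.0]]
top 50.31626133377371 311.86853005323843 237.5270371186624 [[-0.028, -0.998, 0.064, 0.424], [-0.999, 0.026, -0.033, -0.153], [0.031, -0.065, -0.997, 1.024], [0.0, 0.0, 0.0, 1.0]]
{'clock': 0.1, 'q': array([-1.01041283e+00,  3.85500745e-01,  6.77634251e-03, -4.60420157e-04,
       -1.19399398e+00, -2.58602231e-01]), 'joint_vel': array([-0.00059319,  0.0002212 ,  0.00265882,  0.00259095, -0.00023715,
       -0.00041037]), 'joint_efforts': array([-6.85632094e-04, -3.93319345e+01,  1.88928115e+01,  4.19803128e+00,
       -2.62852685e-03,  1.10047694e-05]), 'tool_pos': array([ 0.18563628, -0.59625473,  0.23031989]), 'ee_rot': array([-1.50234686e-01,  9.88649872e-01,  9.66765033e-04, -1.86339473e-04]), 'wrist_force': array([-0.09655797, -0.77008914,  0.41990793]), 'moment': array([ 0.00035839,  0.01166643, -0.04386622]), 'grip_force': 0.0, 'width': 0.08509355264241637}
```

View pics/top0.png

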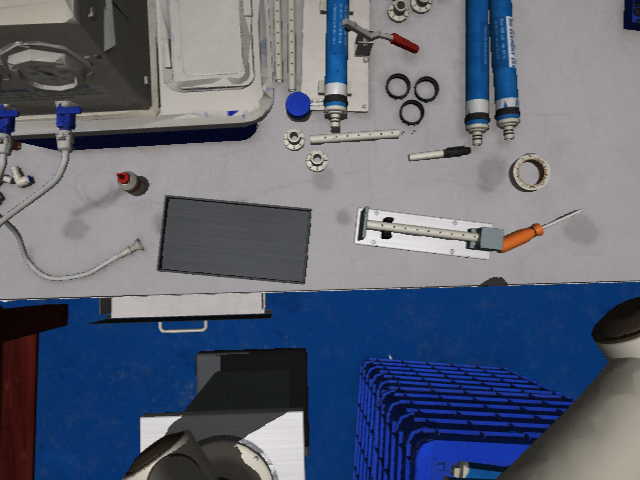

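View pics/scene0.png

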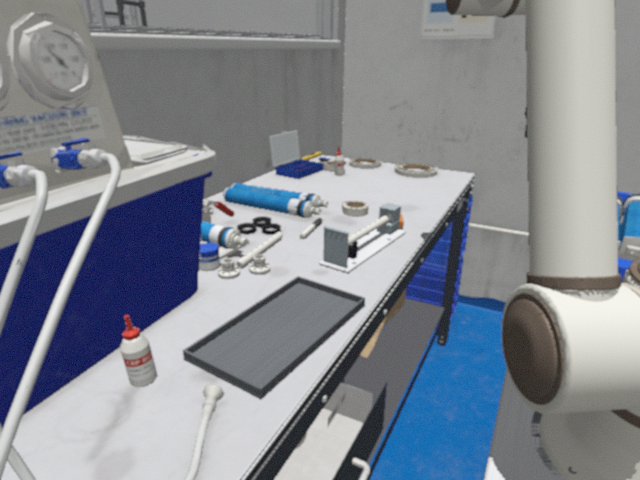

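The top view shows the holder with the lip near (362,225) and the keeper near (490,238), and the tray corners near (165,196), (311,209), (305,283) and (158,270). The scene view confirms the lip faces the tray.

```bash
python3 - <<'E'
from h import *
im=cv2.imread("pics/top0.png"); c=robot.get_calibration("top")
cv2.imwrite("pics/c1.png",cv2.resize(im[190:270,345:515],None,fx=4.6,fy=4.6,interpolation=cv2.INTER_CUBIC))
for uv in [(165,196),(311,209),(305,283),(158,270)]: print("tray",cast(c,*uv,.018).round(4))
for uv in [(366,229),(478,239)]: print("tubeaxis",cast(c,*uv,.0425).round(4))
E
```

```text
tray [0.5779 0.1008 0.018 ]
tray [ 0.5452 -0.1856  0.018 ]
tray [ 0.3995 -0.1698  0.018 ]
tray [0.433  0.1158 0.018 ]
tubeaxis [ 0.5007 -0.2902  0.0425]
tubeaxis [ 0.4756 -0.5081  0.0425]
```

View pics/c1.png

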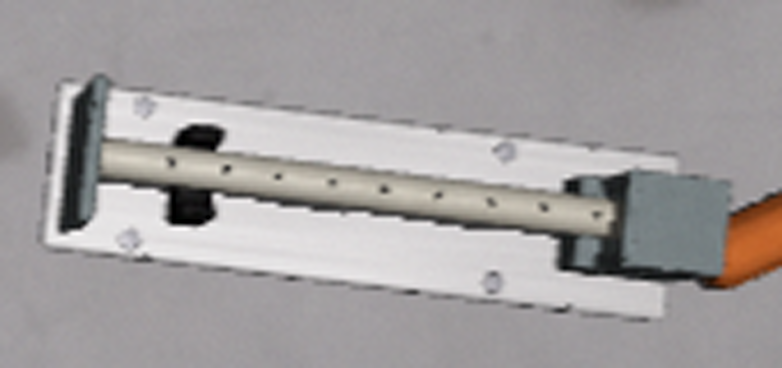

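The crop shows the base corners at about (62,82), (678,157), (662,320) and (45,245). The tube axis runs from (105,160) to (610,215), with the front saddle at x≈195.

```bash
cat >> h.py <<'E'
def goal(p,th,k=0):  # remaining shift (mm, tool axes) and turn about tool z so that tool y lies across direction th
    s=robot.read_state(); M=R.from_quat(s["ee_rot"]).as_matrix()
    d=M.T@(np.array(p)-s["tool_pos"])*1000
    n=np.array([np.sin(th),-np.cos(th),0]); t=M.T@n; a=np.arctan2(t[1],t[0])-np.pi/2
    a=(a+np.pi/2)%np.pi-np.pi/2
    print("tcp",s["tool_pos"].round(4),"shift",d.round(1),"turn",round(a,3),"j6",s["q"][5].round(2),"t",s["clock"])
E
python3 - <<'E'
from h import *
c=robot.get_calibration("top"); f=lambda x,y:(345+(x+.5)/4.6-.5,190+(y+.5)/4.6-.5)
B=np.array([cast(c,*f(*p),.008) for p in [(62,82),(678,157),(662,320),(45,245)]]);print(B.round(4),B.mean(0).round(4))
print(np.linalg.norm(B[0]-B[1]),np.linalg.norm(B[0]-B[3]))
yb=(B[0]+B[3]-B[1]-B[2]);th=np.arctan2(yb[1],yb[0]);print("base dir",np.degrees(th))
a,b=[cast(c,*f(*p),.0425) for p in[(105,160),(610,215)]];d=a-b;print(a,b,"tube dir",np.degrees(np.arctan2(d[1],d[0])))
L=cast(c,*f(96,158),.089);print("lip_top approx",L)
roof=np.array([cast(c,*f(*p),.072) for p in[(628,170),(730,180),(722,278),(622,262)]]).mean(0);print("roof",roof)
C=B.mean(0); y=yb/np.linalg.norm(yb)
for P in(a,b,L,roof): print("along",(P-C)@y)
g=C+.045*y; print("grasp on base axis",g); goal([g[0],g[1],.15],th)
E
```

```text
[[ 0.5472 -0.2806  0.008 ]
 [ 0.5075 -0.5507  0.008 ]
 [ 0.4362 -0.54    0.008 ]
 [ 0.4762 -0.2708  0.008 ]] [ 0.4918 -0.4105  0.008 ]
0.273055479639396 0.07166817256800873
base dir 81.59458555685504
[ 0.50957281 -0.29326977  0.0425    ] [ 0.48077741 -0.5068641   0.0425    ] tube dir 82.32204687170082
lip_top approx [ 0.50641954 -0.2830118   0.089     ]
roof [ 0.47530399 -0.52325409  0.072     ]
along 0.11859431493959922
along -0.096914908134101
along 0.12828116437899412
along -0.11392893452083108
grasp on base axis [ 0.49835742 -0.36600595  0.008     ]
tcp [ 0.1856 -0.5963  0.2303] shift [-367.   126.8   80.5] turn -1.122 j6 -0.26 t 0.1
```

```bash
python3 -m handwheel '[1,-36.7,12.7,0,0, 1,-36.7,12.7,0,0, 1,-36.7,12.7,0,0, 1,-36.7,12.7,0,0, 1,-36.7,12.7,0,0, 1,-36.7,12.7,0,0, 1,-36.7,12.7,0,0, 1,-36.7,12.7,0,0]' 20
python3 -m handwheel '[1,-36.7,12.7,0,0, 1,-36.7,12.7,0,0, 1,0,0,0,-0.125, 1,0,0,0,-0.125, 1,0,0,0,-0.125, 1,0,0,0,-0.125, 1,0,0,0,-0.125, 1,0,0,0,-0.125]'
python3 -m handwheel '[1,0,0,10,-0.125, 1,0,0,10,-0.125, 1,0,0,10,-0.122, 1,0,0,0,0, 1,0,0,0,0]'
python3 - <<'E'
from h import *
goal([.4984,-.366,.15],np.radians(82))
cv2.imwrite("pics/w1.png",robot.grab_frame("wrist"))
E
```

```text
clock: 0.77
tool_pos: [0.437, -0.4108, 0.231]
ee_rot: [-0.15, 0.989, 0.0, -0.0]
wrist_force: [-0.7, -0.9, 0.4]
width: 0.0856
grip_force: 0.0
clock: 1.43
tool_pos: [0.4983, -0.3661, 0.2306]
ee_rot: [-0.505, 0.863, 0.001, -0.0]
wrist_force: [0.6, -0.1, 0.6]
width: 0.0854
grip_force: 0.0
clock: 1.85
tool_pos: [0.498, -0.3662, 0.2005]
ee_rot: [-0.652, 0.758, 0.001, -0.001]
wrist_force: [0.0, -0.2, -0.9]
width: 0.0853
grip_force: 0.0
tcp [ 0.498  -0.3662  0.2005] shift [-0.2 -0.4 50.5] turn -0.01 j6 0.22 t 1.85
```

View pics/w1.png

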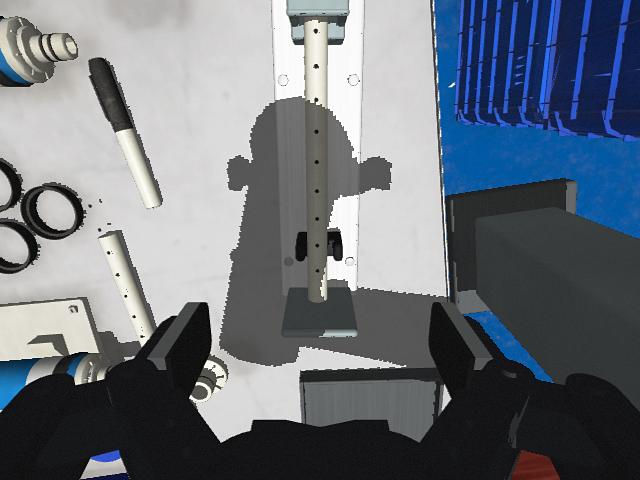

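The wrist view shows the tube running straight down the picture, from (317,25) at the keeper to (318,300) at the lip. The saddle is at about row 245.

```bash
python3 - <<'E'
from h import *
c=robot.get_calibration("wrist"); im=cv2.imread("pics/w1.png"); print(np.round(c["cam_to_world"],3).tolist())
p=[cast(c,u,v,.0425) for u,v in[(317,45),(317,130),(317.5,245),(318,300)]];print(np.array(p).round(4))
d=p[2]-p[0];th=np.arctan2(d[1],d[0]);print(np.degrees(th))
d/=np.linalg.norm(d); s=p[2]  # saddle mid at holder y=+.078
print("saddle cast z.047",cast(c,318,245,.047), "roof front edge",cast(c,317,22,.072))
t=np.array([.498,-.3662,.0425]); print("lateral offset mm",1e3*np.cross(d,t-p[1])[2],"tcp ahead of saddle",1e3*(t-s)@d)
print("tcp pix",proj(c,[.498,-.3662,.0425]))
E
```

```text
[[-0.989, 0.141, 0.044, 0.487], [0.148, 0.943, 0.297, -0.442], [-0.0, 0.3, -0.954, 0.343], [0.0, 0.0, 0.0, 1.0]]
[[ 0.4819 -0.4908  0.0425]
 [ 0.4908 -0.4323  0.0425]
 [ 0.5044 -0.3399  0.0425]
 [ 0.5116 -0.289   0.0425]]
81.52315961230066
saddle cast z.047 [ 0.50371716 -0.34132753  0.047     ] roof front edge [ 0.48041752 -0.49916831  0.072     ]
lateral offset mm 2.594820135111426 tcp ahead of saddle -26.996896275230057
tcp pix [320.38246263 213.91908247]
```

```bash
python3 -m handwheel '[0.3,6,-2.5,20,0, 0.3,0,0,30,0, 0.3,0,0,30,0, 0.3,0,0,30,0, 0.3,0,0,20,0, 0.3,0,0,20,0, 0.3,0,0,20,0, 0.3,0,0,0,0]' 20
python3 -m handwheel '[-1,0,0,0,0, -1,0,0,0,0, -1,0,0,0,0, -1,0,0,0,0, -1,0,0,0,0, -1,0,0,0,0, -1,0,0,0,0]' 20
python3 - <<'E'
from h import *
cv2.imwrite("pics/w2.png",robot.grab_frame("wrist"))
E
```

```text
clock: 2.57
tool_pos: [0.498, -0.3716, 0.0278]
ee_rot: [-0.652, 0.758, 0.003, -0.001]
wrist_force: [0.8, 0.5, -0.4]
width: 0.0555
grip_force: 0.0
clock: 3.15
tool_pos: [0.5012, -0.3733, 0.0333]
ee_rot: [-0.653, 0.757, -0.002, 0.001]
wrist_force: [-0.2, 0.6, 6.4]
width: 0.0162
grip_force: 23.1
```

View pics/w2.png

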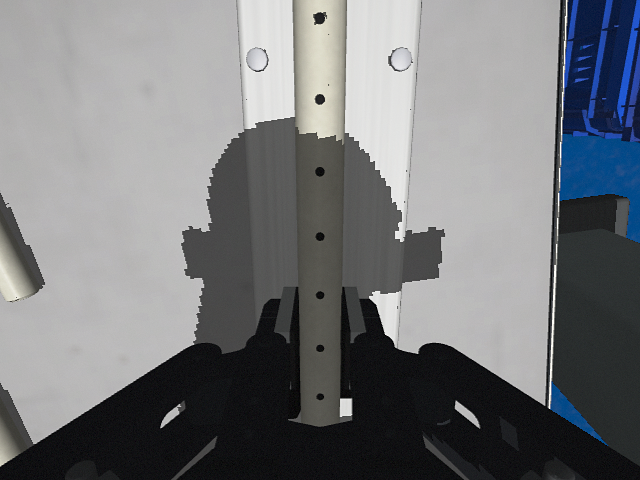

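The tube (columns 295–345) lies centred between the closed pads near row 350. The width reads 16.2 mm and the grip force 23 N. Next I lift to tilt it against the keeper.

```bash
python3 -m handwheel '[-1,0,0,-6,0, -1,0,0,-7,0, -1,0,0,-7,0, -1,0,0,-7,0, -1,0,0,-7,0, -1,0,0,-7,0, -1,0,0,-7,0, -1,0,0,0,0]' 20
python3 - <<'E'
from h import *
c=robot.get_calibration("scene"); im=robot.grab_frame("scene")
u,v=proj(c,[.5,-.4,.08]).astype(int);print(u,v)
cv2.imwrite("pics/s2.png",cv2.resize(im[max(v-75,0):v+75,max(u-100,0):u+100],None,fx=4,fy=4,interpolation=cv2.INTER_CUBIC))
E
```

```text
clock: 3.87
tool_pos: [0.5006, -0.3729, 0.081]
ee_rot: [-0.653, 0.757, -0.001, 0.0]
wrist_force: [-0.5, 0.2, -1.7]
width: 0.0161
grip_force: 22.1
362 216
```

View pics/s2.png

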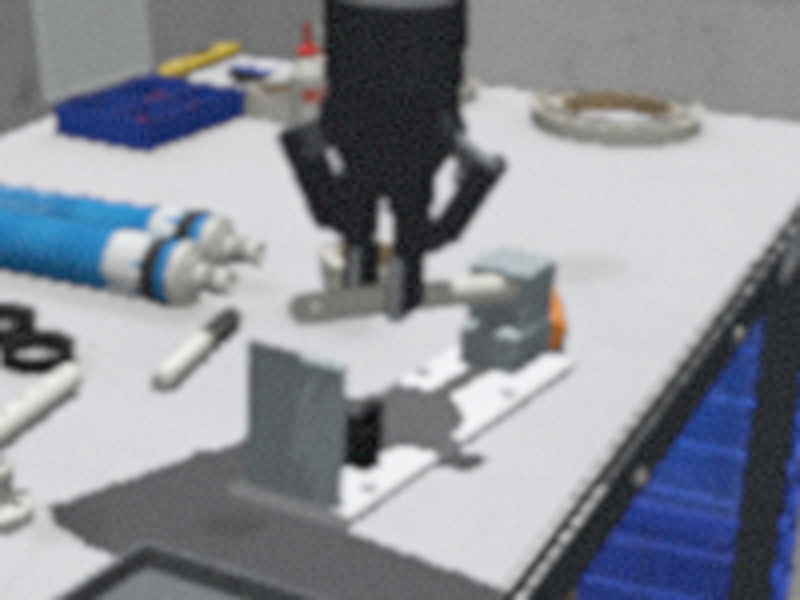

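The crop shows the front end at (300,305), above the lip (top edge near row 355), with the tail under the keeper at (510,285). I lift slightly more, then draw along the tube's axis.

```bash
python3 -m handwheel '[-1,0,0,-7,0, -1,0,0,0,0, -1,0,0,0,0]'
python3 -m handwheel '[-1,-10,0,-2.9,0, -1,-13,0,-3.7,0, -1,-13,0,-3.7,0, -1,-13,0,-3.7,0, -1,-13,0,-3.7,0, -1,-13,0,-3.7,0, -1,-10,0,-2.9,0, -1,0,0,0,0]'
python3 - <<'E'
from h import *
c=robot.get_calibration("scene"); im=robot.grab_frame("scene")
u,v=362,200
cv2.imwrite("pics/s3.png",cv2.resize(im[v-75:v+75,u-100:u+100],None,fx=4,fy=4,interpolation=cv2.INTER_CUBIC))
E
```

```text
clock: 4.17
tool_pos: [0.5001, -0.3726, 0.0865]
ee_rot: [-0.653, 0.757, -0.0, 0.0]
wrist_force: [-0.4, 0.3, -1.9]
width: 0.0166
grip_force: 22.2
clock: 4.83
tool_pos: [0.5134, -0.2866, 0.1118]
ee_rot: [-0.654, 0.756, -0.001, 0.0]
wrist_force: [0.5, -0.3, 0.0]
width: 0.0159
grip_force: 22.2
```

View pics/s3.png

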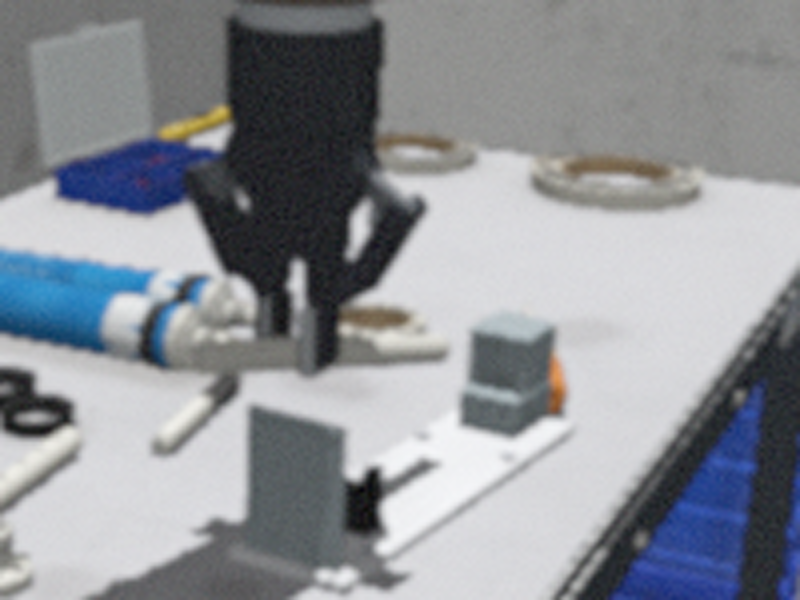

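The tail, at (440,345), is clear of the keeper. Next I lift and carry it to the tray.

```bash
python3 -m handwheel '[-1,0,0,-30,0, -1,0,0,-30,0, -1,0,0,0,0]'; python3 - <<'E'
from h import *
goal([.4936,.005,.172],np.radians(83.45))
E
```

```text
clock: 5.13
tool_pos: [0.5158, -0.2906, 0.1768]
ee_rot: [-0.654, 0.757, -0.005, 0.002]
wrist_force: [0.1, -0.9, 1.1]
width: 0.0165
grip_force: 22.2
tcp [ 0.5158 -0.2906  0.1768] shift [-289.2   65.     3. ] turn -0.032 j6 0.09 t 5.1333
```

```bash
python3 -m handwheel '[-1,-30,7,0,0, -1,-37,8,0,0, -1,-37,8,0,0, -1,-37,8,0,0, -1,-37,8,0,0, -1,-37,8,0,0, -1,-37,9,0,0, -1,-37,9,0,-0.03]'
python3 -m handwheel '[-1,0,0,20,0, -1,0,0,20,0, -1,0,0,20,0, -1,0,0,15,0, -1,0,0,0,0, -1,0,0,0,0]'
python3 - <<'E'
from h import *
goal([.4936,.005,.006],np.radians(83.45))
cv2.imwrite("pics/w4.png",robot.grab_frame("wrist"))
E
```

```text
clock: 5.8
tool_pos: [0.4903, 0.0081, 0.1706]
ee_rot: [-0.664, 0.747, -0.0, 0.0]
wrist_force: [1.6, -0.4, -0.5]
width: 0.0162
grip_force: 22.2
clock: 6.3
tool_pos: [0.4904, 0.0064, 0.0951]
ee_rot: [-0.664, 0.747, 0.0, -0.001]
wrist_force: [-0.1, -0.7, 0.6]
width: 0.0163
grip_force: 22.2
tcp [0.4904 0.0064 0.0951] shift [ 0.9 -3.5 89.1] turn -0.003 j6 -0.46 t 6.3
```

View pics/w4.png

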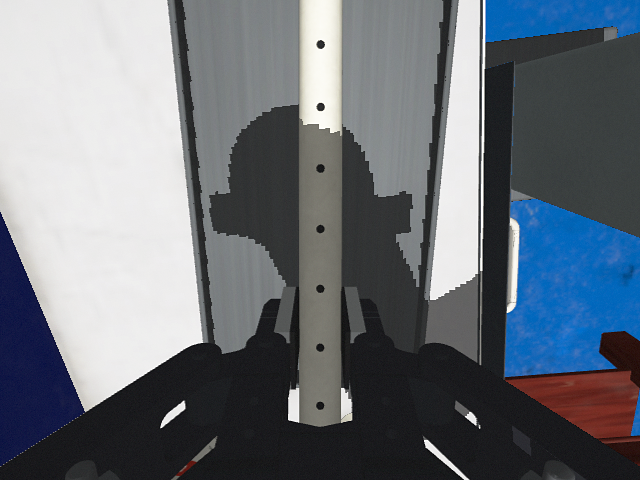

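The tube is centred across the tray, with its axis at column 320 and the tray walls at about 195 and 430. Next I lower it so the tail touches down and the tube levels in the grip.

```bash
python3 -m handwheel '[-1,0,-3,12,0, -1,0,0,12,0, -1,0,0,10,0, -1,0,0,7,0, -1,0,0,7,0, -1,0,0,7,0, -1,0,0,0,0]' 20
python3 -m handwheel '[-1,0,0,7,0, -1,0,0,7,0, -1,0,0,6,0, -1,0,0,5,0, -1,0,0,4,0, -1,0,0,0,0, -1,0,0,0,0]'
```

```text
clock: 6.93
tool_pos: [0.4936, 0.0064, 0.0401]
ee_rot: [-0.665, 0.747, 0.0, -0.0]
wrist_force: [0.3, 0.1, 1.3]
width: 0.0167
grip_force: 22.3
clock: 7.52
tool_pos: [0.4931, 0.0063, 0.0112]
ee_rot: [-0.665, 0.747, 0.0, -0.001]
wrist_force: [0.5, -1.3, 0.5]
width: 0.0163
grip_force: 22.3
```

```bash
python3 -m handwheel '[-1,0,0,3,0, -1,0,0,1.5,0, -1,0,0,0,0, -1,0,0,0,0]'
python3 -m handwheel '[-0.4,0,0,0,0, -0.2,0,0,0,0, 0,0,0,0,0, 0,0,0,0,0, 0,0,0,0,0, 0,0,0,-5,0, 0,0,0,-10,0, 0,0,0,-20,0]'
python3 -m handwheel '[0,0,0,-30,0, 0,0,0,-40,0, 0,0,0,-40,0, 0,0,0,-30,0, 0,30,0,0,0, 0,40,0,0,0, 0,40,0,0,0, 0,0,0,0,0]'
python3 - <<'E'
from h import *
cv2.imwrite("pics/s5.png",robot.grab_frame("scene"))
im=robot.grab_frame("top");cv2.imwrite("pics/t5.png",cv2.resize(im[170:310,130:330],None,fx=4,fy=4))
E
```

```text
clock: 7.85
tool_pos: [0.4935, 0.0065, 0.0071]
ee_rot: [-0.665, 0.747, 0.0, -0.0]
wrist_force: [-0.8, 0.6, -0.0]
width: 0.0165
grip_force: 22.3
clock: 8.52
tool_pos: [0.4919, 0.006, 0.0411]
ee_rot: [-0.664, 0.747, 0.001, -0.002]
wrist_force: [1.1, 0.6, -0.7]
width: 0.0427
grip_force: 0.0
clock: 9.18
tool_pos: [0.4791, -0.1072, 0.1827]
ee_rot: [-0.662, 0.749, -0.0, -0.0]
wrist_force: [0.4, 0.8, 0.4]
width: 0.0427
grip_force: 0.0
```

View pics/s5.png

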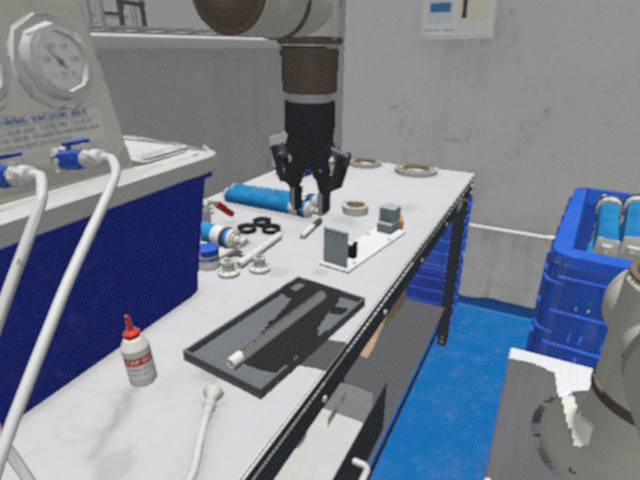

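The tube lies in the tray from about (322,297) to (237,358), and the gripper is clear. I check numerically that it lies flat, inside the walls.

```bash
python3 - <<'E'
from h import *
c=robot.get_calibration("scene")
a=cast(c,236,360,.0125);b=cast(c,322,296,.0125);C=np.array([.489,-.0347,.0125]);y=np.array([.114,.993,0])
print(a,b,np.linalg.norm(a-b),(a-C)@y,(b-C)@y)
for n in (.004+.0085,.022):print(n,np.linalg.norm(cast(c,236,360,n)-b))
E
```

```text
[0.50070419 0.07982594 0.0125    ] [ 0.4724382 -0.1434606  0.0125   ] 0.22506852767680124 0.1150585331910172 -0.10988731721263294
0.0125 0.22506852767680124
0.022 0.23424177565344365
```

View pics/t5.png

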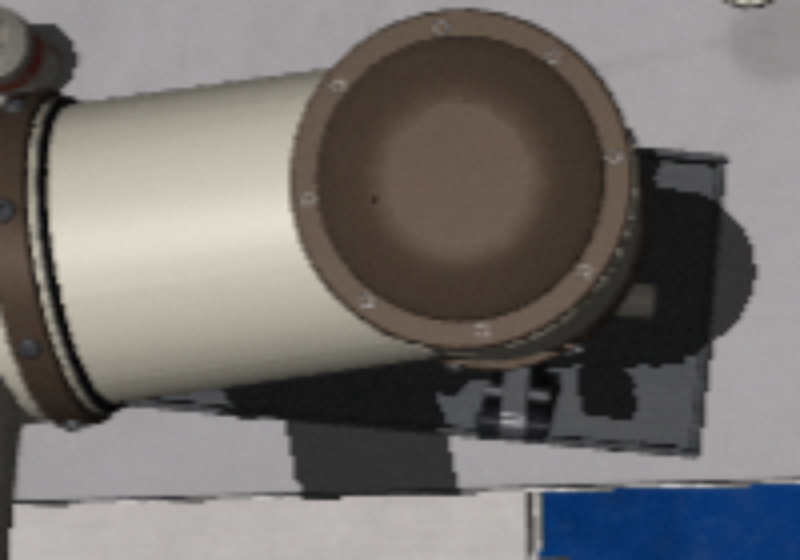

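The tube's ends lie about 115 mm either side of the tray centre, and the end walls are at 141 mm. In the top view the tail, at (655,300), is inside the end wall at (710,300). It is flat and free, so I hand in.

```bash
python3 -c "
from rig import robot
print(robot.hand_in())"
```

```text
the job is handed in; nothing more can be done
None
```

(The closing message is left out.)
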